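# Release a plug from a sprung-collar quick coupler

## Robot

A 6-joint arm with a two-finger parallel gripper is mounted at the origin on a cart in front of the work surface, level with it; the furniture and walls round the work are solid. World frame = base frame: x ahead of the robot, y to its left, z up, the work surface at z = 0. Lengths are in m, angles in rad, forces in N, time in s.
With the tool pointing down it reaches from about 0.425 to 0.95 m from the base axis. Payload 3.5 kg.
Tool frame: the origin (TCP) lies midway between the tips of the shut fingers; the grasp point (between the pads) lies 19 mm behind it; z points along the fingers, y is the line along which they close (so a half turn about z gives the same grasp; the last joint's range is limited). The gripper opens to 85 mm and grips with 20 to 120 N. Pads are 22 mm wide; open, the fingers measure 114 mm over their backs; the gripper's body (76 mm by 85 mm) begins 54 mm behind the grasp point. The pads swing forward as they close: fully open they stand 13 mm farther back than shut.
Start: joints at [-0.15, 0.286, 1.577, -0, 1.279, -0.15], TCP at [0.675, 0, 0.231] pointing down, gripper open.
Joint ranges: [-2.77, 2.77], [-0.9, 2.22], [0.21, 2.48], [-1.53, 4.67], [0.24, 2.81], [-2.84, 2.84]. Speed limits (rad/s): [2.79, 2.79, 3.14, 3.14, 3.14, 3.14].

## Interface

Orientations are given as a unit quaternion [x, y, z, w].
In Python, from plant import * gives the robot as it stands.
- The arm moves only by the tool move_arm, never from a script. Its argument "moves" is a list of rows, each a list of 3 entries, a list of its own where there are three numbers: the opening, from 0 (shut) to 1 (fully open), then the shift along the tool's x, y, z in m, then the turn, a rotation vector about the tool's x, y, z in rad. A call has exactly 10 rows; each row shifts and turns the commanded pose from where the row before left it, along the tool's axes as they then stand; what a row does not reach is not made up. A row lasts 1/12 s, in which the tool goes at most 41.7 mm and 7.16 degrees, less where a joint would pass 70% of its speed; a pose out of reach is approached as far as the arm can. A call is refused whole if a number of a shift passes 0.0417 or a number of a turn 0.125, either way. A call with a gripper value outside its range is refused whole. The fingers move at their own pace and stop on an object; "grip_force" is the grip in N (left out, the last holds). Time passes only in rows, so rows that do not move let the fingers close, or fill a call up. It gives the time, the measured TCP pose, the force, the opening and the grip force at its end, in the units of the state.
- get_state(): the state, without advancing time (a new reading comes with each control period).
- read_camera(name): name is "scene" or "side" or "wrist"; returns the picture (480x640x3 uint8, red, green, blue); there is no depth.
- camera_params(name): a dict with "fx", "fy", "cx", "cy" (pixels), "k1" (the pictures are not rectified: a ray, as slopes to the right and down, at radius r is drawn at 1 + k1 r^2 times it, then the intrinsics apply), "rvec" (rotation vector, rad) and "tvec" (3), from world to camera coordinates, as OpenCV has them; the wrist camera has in their place "tool_from_camera" (4x4, takes a point from camera to tool coordinates, whose origin is the TCP and whose axes are the flange's). Camera axes: x right, y down, z forward; pixel columns grow to the right and rows downward; lengths in m; the calibration is good to about 2 mm. A picture is of the moment at which its call begins: read the wrist's pose just before it. camera_params takes no time and is no camera call.
- sign_off(): hands the job in; it is judged then, once.
The state is a dict: "time": time; "qpos": joint angles; "dq": joint speeds; "joint_efforts": joint torques, N m; "eef_pos": TCP position; "tcp_rot": TCP orientation; "contact_force": force on the tool from outside, world axes, zero at the start; "wrist_torque": the same for the moment, N m; "opening": opening from 0.0 (shut) to 1.0 (fully open); "finger_force": force on a finger pad.
Only numpy, scipy, OpenCV 4.12 (cv2) and the standard library are available. Lean on these libraries where they do the work, as an engineer would, in place of code of your own. Each camera call takes 0.05 s, during which the arm holds its last target. There are 200 camera calls.

## Task

Unplug the long slim white plug from its quick coupler: push the coupler's sprung collar back by its wide flange until the plug springs part-way out, then draw the plug straight out and lay it down in the grey tray without dropping it. Leave the short thick plug locked in the other coupler.

Things in the scene. Friction and masses are not known exactly. Their poses are not given: they have to be found in the camera images.
- coupler_a: The whole coupler with the long slim plug, fixed to the bench; origin at bench height under its axis, 40 mm behind the mouth; axes as its socket's. Steel foot 76 mm wide, 10 mm thick, x -40 to +65 mm; aluminium upright block 46 mm wide, 83 mm high, x +16 to +46 mm; brass tail to x +68 mm.
- socket_a (a point): Centre of the mouth of the quick coupler that holds the long slim plug (to be taken out); 60 mm above the bench, on the coupler's axis. Fixed. Its x axis runs level along the coupler from mouth to rear, y sideways, z up. The plug sticks out to -x and comes out straight along -x; nothing is below it.
- collar_a_face (a point): Centre of the flat front face of the long plug's collar: a round steel flange 68 mm in diameter, 6 mm thick, square to the axis, 2 mm behind the mouth, axes as the socket's; moves with the collar. The plug passes through its middle; push the face at both sides or anywhere 19 to 33 mm from the axis, towards +x. The fixed nose of the socket in it, 29 mm in diameter, does not move back.
- collar_a (a joint): Travel in m of the long plug's collar along its socket's +x: 0 = forward (locked), 0.010 = fully back at its stop. Spring 4 N forward, 7 N fully back. It unlocks at about 0.005. Held fully back half a second, it lets the plug spring out about 15 mm; the plug stays there, loosely held. Let go, the collar then rests 3 to 5 mm back, and springs forward once the plug is out.
- plug_a_mid (a point): Centre of the white ribbed body of the long slim plug: 60 mm long, 27 mm in diameter, lying level, 0.1 kg; x axis towards its nipple (as the socket's x). Locked, it reaches 2 to 62 mm in front of the mouth; sprung out it may droop 5 mm. After that it must be drawn at least 35 mm further; pull under 15 N.
- plug_a_tip (a point): Inner end of the long plug's steel nipple (20 mm in diameter, 48 mm long, in line with the body), on the axis, 78 mm from the body's centre towards the plug's +x. Hidden in the socket at the start, 46 mm behind the mouth. The whole plug is 108 mm long.
- coupler_b: The whole coupler with the short thick plug, fixed to the bench; origin at bench height under its axis, 40 mm behind the mouth; axes as its socket's. Steel foot 76 mm wide, 10 mm thick, x -40 to +65 mm; aluminium upright block 46 mm wide, 83 mm high, x +16 to +46 mm; brass tail to x +68 mm.
- socket_b (a point): Centre of the mouth of the quick coupler that holds the short thick plug (to be left alone); 60 mm above the bench, on the coupler's axis. Fixed. Its x axis runs level along the coupler from mouth to rear, y sideways, z up. The plug sticks out to -x and comes out straight along -x; nothing is below it.
- collar_b (a joint): Travel in m of the short plug's collar along its socket's +x: 0 = forward (locked), 0.010 = fully back at its stop. Spring 4 N forward, 7 N fully back. Same shape as the other collar. Leave alone.
- plug_b_mid (a point): Centre of the white body of the short thick plug, 46 mm long, 33 mm in diameter; 25 mm in front of its socket's mouth while locked. Leave alone.
- tray: Open grey plastic tray fixed to the bench, 175 mm long (its x), 135 mm wide (its y), 24 mm high, walls and floor 4 mm thick; origin at the centre of its underside. The plug fits lying flat, along the tray's length.

How it is judged:
By the outcome, as a careful person would: the job done as asked, in the order asked, and still so for the second after the job is handed in, with the robot touching nothing.
It also fails if it takes over 42 s, if anything falls off the work surface, if the arm or the gripper's body presses on something with over 40 N, if the wrist force passes 120 N, or if a joint passes its speed limit or range.

## Working session

There is one attempt and no reset: what is moved stays moved. The work goes in short steps, Python scripts to look and compute and a tool call to move; the robot and the scene stay as the last step left them, time stands still between calls to the robot, and variables do not carry over. Pictures are saved under pics/ and viewed, at most 11 in all, crops included, and the job is handed in when it is done.

Besides the shell and the picture viewer there is one more tool, called after "Request:" as name([rows], argument=value, ...), one row to a line, values as JSON. move_arm: Moves the arm, as the interface text tells. Its arguments: {"type":"object","properties":{"moves":{"type":"array"},"grip_force":{"type":"number"}},"required":["moves"]}

```bash
mkdir -p pics; ls; python3 - <<'E'
from plant import *
import cv2
print(get_state())
for n in ("scene","side"):
    print(n,camera_params(n))
    cv2.imwrite(f"pics/{n}0.png",read_camera(n)[:,:,::-1])
print(camera_params("wrist"))
E
```

```text
pics
{'time': 0.0, 'qpos': array([-1.49985824e-01,  2.87215895e-01,  1.57819339e+00, -2.30843964e-05,
        1.27858018e+00, -1.49974560e-01]), 'dq': array([ 0.00038509, -0.00022773,  0.00052545,  0.00011485,  0.00077555,
        0.00079531]), 'joint_efforts': array([-1.79628755e-04, -4.05981302e+01, -2.92628127e+01, -1.54224781e-04,
        5.81841552e-03,  3.74769741e-06]), 'eef_pos': array([6.74339571e-01, 1.33392385e-04, 2.29904807e-01]), 'tcp_rot': array([ 0.7071079 ,  0.70710465, -0.00072016, -0.00095795]), 'contact_force': array([-0.23273879, -0.15094171, -0.07603819]), 'wrist_torque': array([ 0.01503277, -0.02173071, -0.01544733]), 'finger_force': 0.0, 'opening': 1.0011307284084816}
scene {'fx': 438.10899413115857, 'fy': 438.10899413115857, 'cx': 323.9926629533897, 'cy': 243.4691898587696, 'k1': -0.0015475861157926236, 'rvec': array([ 2.14158828, -1.12541696,  0.43170898]), 'tvec': array([-0.25421176,  0.41544596,  0.54852095])}
side {'fx': 460.9338355851631, 'fy': 460.9338355851631, 'cx': 316.3886604175672, 'cy': 238.7421681994034, 'k1': -0.04108613798100974, 'rvec': array([ 0.47617055, -2.57846213,  1.35095347]), 'tvec': array([0.53372742, 0.12927137, 0.80265754])}
{'fx': 346.192343382837, 'fy': 346.192343382837, 'cx': 323.50010436158374, 'cy': 240.71477153769007, 'k1': 0.002985219279120099, 'tool_from_camera': array([[ 6.44998618e-04, -9.44137800e-01, -3.29550297e-01,
         8.45157882e-02],
       [ 9.99999792e-01,  6.04453711e-04,  2.25491791e-04,
         1.97096286e-03],
       [-1.36974237e-05, -3.29550373e-01,  9.44137994e-01,
        -1.43265563e-01],
       [ 0.00000000e+00,  0.00000000e+00,  0.00000000e+00,
         1.00000000e+00]])}
```

View pics/scene0.png

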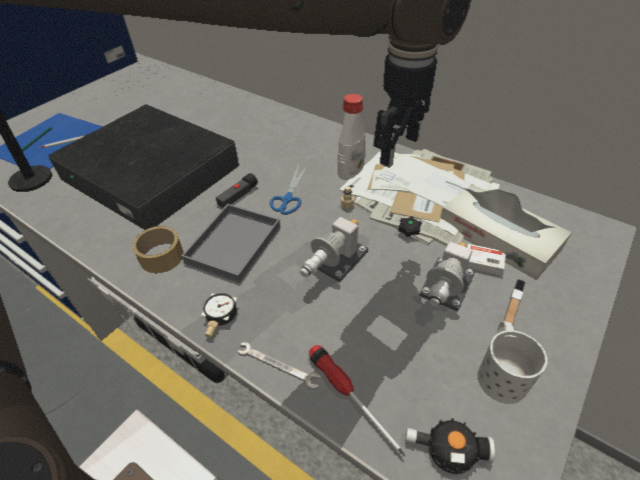

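View pics/side0.png

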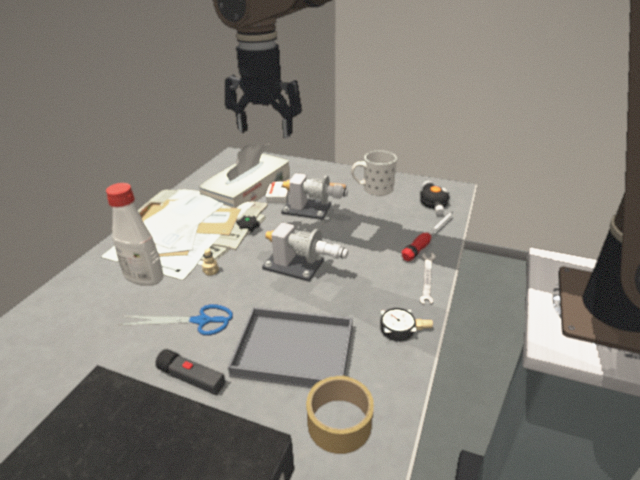

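Scene view: two couplers at about (335,250) and (448,278), with the tray at (233,242). Side view: the couplers at (305,247) and (315,192), tray at (295,345). I'll zoom in to tell the plugs apart.

```bash
python3 - <<'E'
import cv2,numpy as np
a=cv2.imread("pics/scene0.png");b=cv2.imread("pics/side0.png")
A=cv2.resize(a[205:325,285:485],None,fx=4,fy=4,interpolation=cv2.INTER_CUBIC)
cv2.imwrite("pics/za.png",A)
B=cv2.resize(b[160:290,240:370],None,fx=4.5,fy=4.5,interpolation=cv2.INTER_CUBIC)
cv2.imwrite("pics/zb.png",B)
E
```

```text
(no output)
```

View pics/za.png

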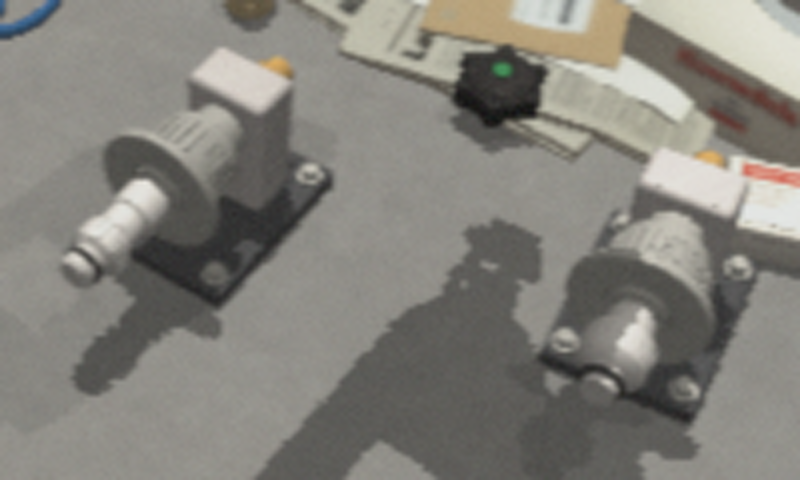

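View pics/zb.png

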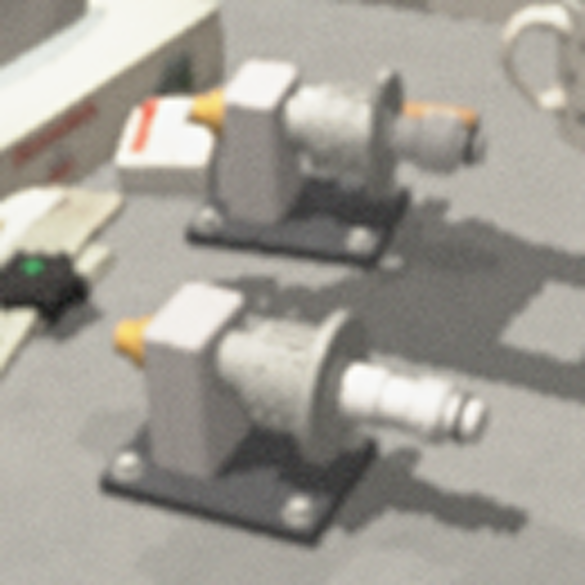

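The coupler nearer the tray (za left, zb bottom) holds the long slim plug, so it is A. The short thick plug is the right-hand one in za and the top one in zb. I'll cast rays at the block tops, the foot corners and the plug end.

```bash
cat > h.py <<'E'
from plant import *
import numpy as np, cv2
from scipy.spatial.transform import Rotation as R
def ray(cam,px,st=None):
    p=camera_params(cam); K=np.array([[p['fx'],0,p['cx']],[0,p['fy'],p['cy']],[0,0,1.]])
    u=cv2.undistortPoints(np.array([[px]],float),K,np.array([p['k1'],0,0,0,0]))[0,0]
    d=np.array([u[0],u[1],1])
    if cam=="wrist":
        T=p['tool_from_camera'];Q=R.from_quat(st['tcp_rot']).as_matrix()
        return st['eef_pos']+Q@T[:3,3],Q@T[:3,:3]@d
    M=R.from_rotvec(p['rvec']).as_matrix()
    return -M.T@p['tvec'],M.T@d
def plane(cam,px,z,st=None):
    o,d=ray(cam,px,st);return o+d*(z-o[2])/d[2]
def tri(*rays):
    A=[];b=[]
    for o,d in rays:
        d=d/np.linalg.norm(d);P=np.eye(3)-np.outer(d,d);A.append(P);b.append(P@o)
    return np.linalg.lstsq(np.vstack(A),np.hstack(b),rcond=None)[0]
def proj_wrist(X,st):
    p=camera_params("wrist");T=p['tool_from_camera'];Q=R.from_quat(st['tcp_rot']).as_matrix()
    c=np.linalg.inv(T)@np.append(Q.T@(np.array(X)-st['eef_pos']),1)
    x,y=c[:2]/c[2];s=1+p['k1']*(x*x+y*y);return p['fx']*x*s+p['cx'],p['fy']*y*s+p['cy'],c[2]
E
python3 - <<'E'
from h import *
np.set_printoptions(precision=4,suppress=True)
za=lambda p:(p[0]/4+285-.4,p[1]/4+205-.4)
zb=lambda p:(p[0]/4.5+240-.4,p[1]/4.5+160-.4)
print("A block top scene",[plane("scene",za(p),.083)[:2] for p in [(190,85),(222,47),(293,82),(268,122)]])
print("A block top side",[plane("side",zb(p),.083)[:2] for p in [(185,285),(243,290),(205,347),(147,338)]])
print("foot scene",[plane("scene",za(p),.010)[:2] for p in [(332,178),(220,300)]])
print("foot side",[plane("side",zb(p),.010)[:2] for p in [(102,485),(312,540),(373,445)]])
print("end",tri(ray("scene",za((76,268))),ray("side",zb((472,418)))))
print("B block scene",[plane("scene",za(p),.083)[:2] for p in [(637,182),(655,150),(747,185),(735,212)]])
print("tray side",[plane("side",p,.024)[:2] for p in [(250,311),(353,317),(232,371),(350,379)]])
print("tray scene",[plane("scene",p,.024)[:2] for p in [(232,207),(280,221),(185,262),(237,277)]])
E
```

```text
A block top scene [array([0.5984, 0.087 ]), array([0.6301, 0.0891]), array([0.6283, 0.0462]), array([0.5981, 0.0415])]
A block top side [array([0.6269, 0.0533]), array([0.6012, 0.0484]), array([0.5983, 0.0945]), array([0.6243, 0.0967])]
foot scene [array([0.6446, 0.0291]), array([0.5435, 0.0322])]
foot side [array([0.6448, 0.1122]), array([0.5435, 0.1153]), array([0.5431, 0.0439])]
end [0.4867 0.075  0.0609]
B block scene [array([ 0.6601, -0.1209]), array([ 0.6838, -0.1193]), array([ 0.6865, -0.1634]), array([ 0.6676, -0.1653])]
tray side [array([0.5998, 0.2441]), array([0.4296, 0.1965]), array([0.5634, 0.3684]), array([0.3944, 0.3202])]
tray scene [array([0.5735, 0.345 ]), array([0.5982, 0.225 ]), array([0.3976, 0.3081]), array([0.4276, 0.1944])]
```

```bash
python3 - <<'E'
from h import *
st=get_state();cv2.imwrite("pics/w0.png",read_camera("wrist")[:,:,::-1])
for X in [(.543,.071,.06),(.481,.073,.06),(.498,.275,.024)]: print(proj_wrist(X,st))
E
```

```text
(np.float64(170.16919511359282), np.float64(136.36104083953632), np.float64(0.30057860442548023))
(np.float64(98.13678470957458), np.float64(133.82330989245543), np.float64(0.30003255222693104))
(np.float64(92.23539455237952), np.float64(-143.05840178740146), np.float64(0.2674881593715899))
```

View pics/w0.png

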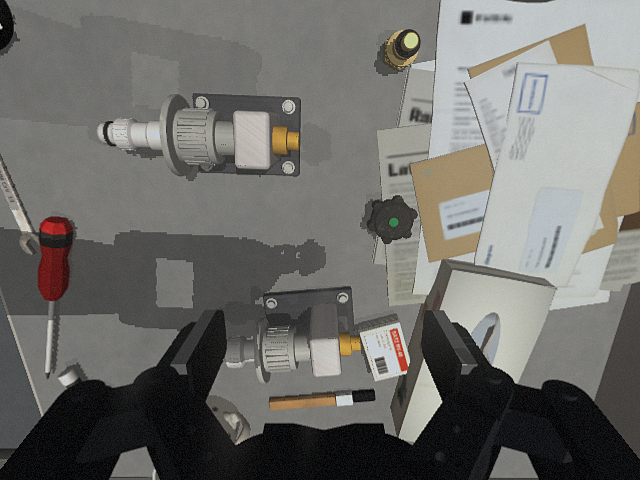

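Wrist view: coupler A's plug end is at (99,131), block top spans (234,111) to (272,168), foot (194,94) to (301,175). Coupler B is at the bottom near (300,335), left alone.

```bash
python3 - <<'E'
from h import *
np.set_printoptions(precision=4,suppress=True)
st=get_state()
P=lambda L,z:np.array([plane("wrist",p,z,st)[:2] for p in L])
b=P([(234,111),(272,110),(272,168),(236,168)],.083);f=P([(194,94),(300,95),(301,175),(196,174)],.01)
print(b,b.mean(0));print(f,f.mean(0));print(P([(99,131),(133,133),(158,135)],.06))
print(P([(178,94),(178,174)],.06))
E
```

```text
[[0.6058 0.0911]
 [0.6357 0.0919]
 [0.6336 0.047 ]
 [0.6037 0.047 ]] [0.6197 0.0692]
[[0.5506 0.1082]
 [0.6533 0.1074]
 [0.6526 0.0304]
 [0.5432 0.0313]] [0.5999 0.0693]
[[0.4823 0.0753]
 [0.5113 0.0737]
 [0.5327 0.0721]]
[[0.5546 0.1049]
 [0.5454 0.0386]]
```

Request:
move_arm([
  [0.55,[0.0092,-0.0212,0.005],[0,0,0]],
  [0.55,[0.0092,-0.0212,0.005],[0,0,0]],
  [0.55,[0.0092,-0.0212,0.005],[0,0,0]],
  [0.55,[0.0092,-0.0212,0.005],[0,0,0]],
  [0.55,[0.0092,-0.0212,0.005],[0,0,0]],
  [0.55,[0.0092,-0.0212,0.005],[0,0,0]],
  [0.55,[0.0092,-0.0212,0.005],[0,0,0]],
  [0.55,[0.0092,-0.0212,0.005],[0,0,0]],
  [0.55,[0,0,0],[0,0,-0.12]],
  [0.55,[0,0,0],[0,0,-0.12]],
], grip_force=40)

```text
time: 0.98
eef_pos: [0.5036, 0.0743, 0.1904]
tcp_rot: [0.615, 0.789, -0.001, -0.001]
contact_force: [-0.3, -0.8, 1.0]
opening: 0.549
finger_force: 0.0
```

Request:
move_arm([
  [0.55,[0,0,0],[0,0,-0.12]],
  [0.55,[0,0,0],[0,0,-0.12]],
  [0.55,[0,0,0],[0,0,-0.12]],
  [0.55,[0,0,0],[0,0,-0.12]],
  [0.55,[0,0,0],[0,0,-0.12]],
  [0.55,[0,0,0],[0,0,-0.12]],
  [0.55,[0,0,0],[0,0,-0.12]],
  [0.55,[0,0,0],[0,0,-0.12]],
  [0.55,[0,0,0],[0,0,-0.12]],
  [0.55,[0,0,0],[0,0,-0.12]],
])

```text
time: 1.82
eef_pos: [0.5051, 0.0737, 0.191]
tcp_rot: [0.062, 0.998, 0.0, -0.0]
contact_force: [0.3, -0.0, 0.5]
opening: 0.554
finger_force: 0.0
```

Request:
move_arm([
  [0.55,[0,0,0],[0,0,-0.087]],
  [0.55,[0,0,0.01],[0,0,0]],
  [0.55,[0,0,0.01],[0,0,0]],
  [0.55,[0,0,0.01],[0,0,0]],
  [0.55,[0,0,0.01],[0,0,0]],
  [0.55,[0,0,0.01],[0,0,0]],
  [0.55,[0,0,0],[0,0,0]],
  [0.55,[0,0,0],[0,0,0]],
  [0.55,[0,0,0],[0,0,0]],
  [0.55,[0,0,0],[0,0,0]],
])

```text
time: 2.65
eef_pos: [0.506, 0.0736, 0.142]
tcp_rot: [0.022, 1.0, -0.0, 0.001]
contact_force: [-0.0, 0.0, -0.7]
opening: 0.549
finger_force: 0.0
```

```bash
python3 - <<'E'
from h import *
st=get_state();cv2.imwrite("pics/w1.png",read_camera("wrist")[:,:,::-1])
print(st['time'],st['eef_pos'],st['contact_force'],st['opening'],R.from_quat(st['tcp_rot']).as_matrix())
for X in [(.545,.0721,.06),(.482,.0748,.06)]: print(proj_wrist(X,st))
E
```

```text
2.65 [0.50595571 0.07359419 0.14199498] [-0.03013238  0.0475099  -0.68356804] 0.5486716137049642 [[-9.99033331e-01  4.39387647e-02  1.33753118e-03]
 [ 4.39387066e-02  9.99034226e-01 -7.27973721e-05]
 [-1.33943806e-03 -1.39576108e-05 -9.99999103e-01]]
(np.float64(324.316236717074), np.float64(296.89737017985703), np.float64(0.2527519215951736))
(np.float64(324.3447143685671), np.float64(213.0699464394665), np.float64(0.23198368438078726))
```

View pics/w1.png

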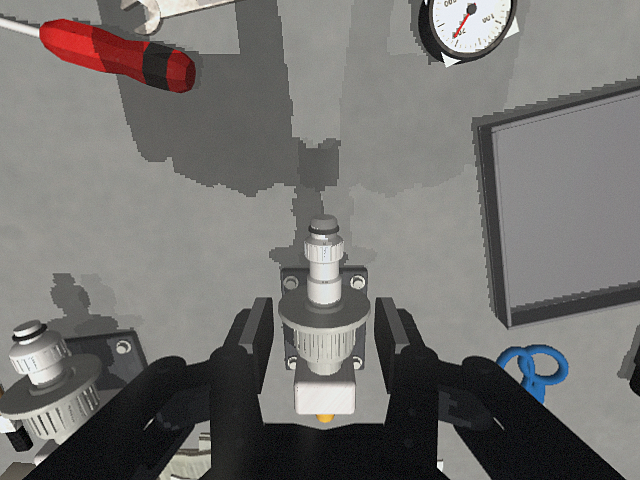

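Wrist view: plug end at (323,215), flange spanning columns 279–370 and block 295–354. The axis is on column 324, right between the fingers, so it is aligned. Descending.

Request:
move_arm([
  [0.55,[0,0,0.0097],[0,0,0]],
  [0.55,[0,0,0.0097],[0,0,0]],
  [0.55,[0,0,0.0097],[0,0,0]],
  [0.55,[0,0,0.0097],[0,0,0]],
  [0.55,[0,0,0.0097],[0,0,0]],
  [0.55,[0,0,0.0097],[0,0,0]],
  [0.55,[0,0,0.0097],[0,0,0]],
  [0.55,[0,0,0.0097],[0,0,0]],
  [0.55,[0,0,0.0097],[0,0,0]],
  [0.55,[0,0,0.0097],[0,0,0]],
])

```text
time: 3.53
eef_pos: [0.5054, 0.0736, 0.0433]
tcp_rot: [0.022, 1.0, 0.0, -0.0]
contact_force: [0.6, 0.6, -0.8]
opening: 0.548
finger_force: 0.0
```

Request:
move_arm([
  [0.55,[-0.005,0,0],[0,0,0]],
  [0.55,[-0.005,0,0],[0,0,0]],
  [0.55,[-0.004,0,0],[0,0,0]],
  [0.55,[-0.003,0,0],[0,0,0]],
  [0.55,[-0.003,0,0],[0,0,0]],
  [0.55,[-0.002,0,0],[0,0,0]],
  [0.55,[-0.002,0,0],[0,0,0]],
  [0.55,[-0.002,0,0],[0,0,0]],
  [0.55,[0,0,0],[0,0,0]],
  [0.55,[0,0,0],[0,0,0]],
])

```text
time: 4.37
eef_pos: [0.5314, 0.0725, 0.0443]
tcp_rot: [0.022, 1.0, 0.0, -0.0]
contact_force: [-0.3, -0.2, 0.6]
opening: 0.552
finger_force: 0.0
```

Request:
move_arm([
  [0.55,[-0.002,0,0],[0,0,0]],
  [0.55,[-0.002,0,0],[0,0,0]],
  [0.55,[-0.002,0,0],[0,0,0]],
  [0.55,[-0.002,0,0],[0,0,0]],
  [0.55,[0,0,0],[0,0,0]],
  [0.55,[0,0,0],[0,0,0]],
  [0.55,[0,0,0],[0,0,0]],
  [0.55,[0,0,0],[0,0,0]],
  [0.55,[0,0,0],[0,0,0]],
  [0.55,[0,0,0],[0,0,0]],
])

```text
time: 5.2
eef_pos: [0.5375, 0.0723, 0.0442]
tcp_rot: [0.021, 1.0, -0.0, -0.003]
contact_force: [-6.4, 0.2, 5.0]
opening: 0.552
finger_force: 3.2
```

Request:
move_arm([
  [0.55,[-0.002,0,0],[0,0,0]],
  [0.55,[-0.002,0,0],[0,0,0]],
  [0.55,[-0.002,0,0],[0,0,0]],
  [0.55,[-0.001,0,0],[0,0,0]],
  [0.55,[0,0,0],[0,0,0]],
  [0.55,[0,0,0],[0,0,0]],
  [0.55,[0,0,0],[0,0,0]],
  [0.55,[0,0,0],[0,0,0]],
  [0.55,[0,0,0],[0,0,0]],
  [0.55,[0,0,0],[0,0,0]],
])

```text
time: 6.03
eef_pos: [0.5444, 0.0721, 0.0441]
tcp_rot: [0.021, 1.0, 0.0, -0.003]
contact_force: [-6.0, 0.3, 4.2]
opening: 0.55
finger_force: 3.1
```

```bash
python3 - <<'E'
from h import *
st=get_state();w=read_camera("wrist");s=read_camera("side")
w=w[150:390,220:430];s=cv2.resize(s[195:295,250:370],None,fx=3.5,fy=3.5,interpolation=cv2.INTER_CUBIC)
w=cv2.resize(w,None,fx=350/240,fy=350/240)
cv2.imwrite("pics/w2.png",np.hstack([w,s])[:,:,::-1])
print(st['time'],st['eef_pos'],st['contact_force'],w.shape)
E
```

```text
6.0333 [0.54435102 0.07208963 0.04406447] [-5.98994996  0.30402428  4.1845745 ] (350, 306, 3)
```

View pics/w2.png

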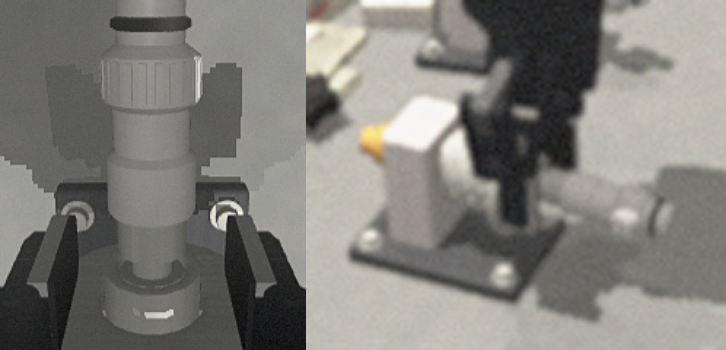

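The wrist view shows the nipple exposed between the plug body and the socket nose, so the plug seems to have sprung out already. I'll push to the stop and hold to be certain.

Request:
move_arm([
  [0.55,[-0.002,0,0],[0,0,0]],
  [0.55,[-0.001,0,0],[0,0,0]],
  [0.55,[0,0,0],[0,0,0]],
  [0.55,[0,0,0],[0,0,0]],
  [0.55,[0,0,0],[0,0,0]],
  [0.55,[0,0,0],[0,0,0]],
  [0.55,[0,0,0],[0,0,0]],
  [0.55,[0,0,0],[0,0,0]],
  [0.55,[0,0,0],[0,0,0]],
  [0.55,[0,0,0],[0,0,0]],
])

```text
time: 6.97
eef_pos: [0.5453, 0.0721, 0.044]
tcp_rot: [0.021, 1.0, -0.0, -0.006]
contact_force: [-12.7, -0.2, 10.1]
opening: 0.553
finger_force: 6.2
```

```bash
python3 - <<'E'
from h import *
st=get_state();w=read_camera("wrist")
cv2.imwrite("pics/w3.png",w[:,120:530][:,:,::-1])
# black o-ring / rib rows along axis column
for r in range(0,400,4): print(r,w[r,324].tolist(),end=' ')
print([(d,proj_wrist((.545-d*.999,.0721+d*.044,.06),st)[:2]) for d in (-.0,.002,.017,.062,.077)])
E
```

```text
0 [158, 158, 153] 4 [154, 154, 149] 8 [159, 161, 154] 12 [162, 160, 156] 16 [162, 162, 155] 20 [161, 161, 157] 24 [164, 164, 161] 28 [163, 165, 161] 32 [162, 161, 156] 36 [165, 163, 161] 40 [166, 165, 159] 44 [163, 166, 159] 48 [165, 167, 162] 52 [161, 161, 158] 56 [156, 156, 153] 60 [163, 160, 157] 64 [164, 164, 159] 68 [151, 150, 148] 72 [147, 149, 142] 76 [154, 154, 148] 80 [148, 150, 143] 84 [148, 145, 142] 88 [149, 146, 140] 92 [146, 146, 144] 96 [148, 147, 144] 100 [152, 152, 144] 104 [150, 147, 143] 108 [147, 148, 141] 112 [150, 150, 146] 116 [151, 148, 144] 120 [147, 144, 140] 124 [146, 148, 144] 128 [149, 148, 142] 132 [150, 152, 145] 136 [148, 150, 143] 140 [139, 137, 135] 144 [139, 137, 132] 148 [156, 155, 152] 152 [153, 151, 147] 156 [154, 152, 146] 160 [59, 56, 56] 164 [55, 56, 56] 168 [88, 87, 87] 172 [146, 145, 143] 176 [148, 146, 143] 180 [126, 125, 120] 184 [125, 125, 121] 188 [146, 146, 142] 192 [151, 149, 146] 196 [152, 150, 147] 200 [143, 142, 138] 204 [150, 143, 143] 208 [149, 147, 145] 212 [144, 141, 135] 216 [146, 142, 137] 220 [146, 144, 140] 224 [113, 109, 10
[... 504 characters left out ...]
28 [112, 111, 106] 332 [119, 119, 117] 336 [119, 119, 115] 340 [81, 80, 77] 344 [81, 82, 75] 348 [88, 89, 85] 352 [118, 117, 115] 356 [111, 112, 109] 360 [110, 111, 110] 364 [114, 111, 107] 368 [117, 114, 110] 372 [114, 117, 112] 376 [115, 116, 110] 380 [73, 71, 68] 384 [73, 75, 71] 388 [78, 77, 75] 392 [79, 81, 76] 396 [79, 77, 73] [(-0.0, (np.float64(324.1250182371649), np.float64(325.1975766646899))), (0.002, (np.float64(324.1408785181677), np.float64(321.080459579188))), (0.017, (np.float64(324.26435800055134), np.float64(289.0339472602103))), (0.062, (np.float64(324.6903545330798), np.float64(178.57215972270794))), (0.077, (np.float64(324.8545954042857), np.float64(136.0240973459192)))]
```

View pics/w3.png

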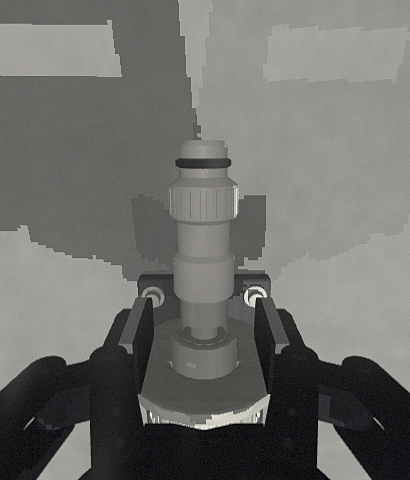

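Plug end is at row ~140 (column 324), which is the predicted row for 77 mm out, so it has sprung out 15 mm and the collar is at its stop. Backing off to the body's middle and gripping.

Request:
move_arm([
  [0.55,[0.004,0,0],[0,0,0]],
  [0.55,[0.006,0,0],[0,0,0]],
  [0.55,[0.008,0,0],[0,0,0]],
  [0.55,[0.01,0,0],[0,0,0]],
  [0.55,[0.01,0,0],[0,0,0]],
  [0.55,[0.006,0,0],[0,0,0]],
  [0.55,[0.004,0,0],[0,0,0]],
  [0.55,[0,0,0],[0,0,0]],
  [0.55,[0,0,0],[0,0,0]],
  [0.45,[0,0,0],[0,0,0]],
])

```text
time: 7.85
eef_pos: [0.5019, 0.0738, 0.0446]
tcp_rot: [0.022, 1.0, -0.0, 0.001]
contact_force: [-0.6, -0.5, -1.4]
opening: 0.458
finger_force: 0.0
```

Request:
move_arm([
  [0.4,[0,0,0],[0,0,0]],
  [0.35,[0,0,0],[0,0,0]],
  [0.3,[0,0,0],[0,0,0]],
  [0.25,[0,0,0],[0,0,0]],
  [0.2,[0,0,0],[0,0,0]],
  [0.1,[0,0,0],[0,0,0]],
  [0.1,[0,0,0],[0,0,0]],
  [0.1,[0,0,0],[0,0,0]],
  [0.1,[0,0,0],[0,0,0]],
  [0.1,[0,0,0],[0,0,0]],
], grip_force=40)

```text
time: 8.68
eef_pos: [0.5017, 0.0738, 0.0444]
tcp_rot: [0.022, 1.0, 0.0, 0.0]
contact_force: [0.9, 0.3, 0.5]
opening: 0.28
finger_force: 39.5
```

Request:
move_arm([
  [0.1,[0.002,0,0],[0,0,0]],
  [0.1,[0.004,0,0],[0,0,0]],
  [0.1,[0.005,0,0],[0,0,0]],
  [0.1,[0.006,0,0],[0,0,0]],
  [0.1,[0.006,0,0],[0,0,0]],
  [0.1,[0.006,0,0],[0,0,0]],
  [0.1,[0.006,0,0],[0,0,0]],
  [0.1,[0.006,0,0],[0,0,0]],
  [0.1,[0.005,0,0],[0,0,0]],
  [0.1,[0.003,0,0],[0,0,0]],
])

```text
time: 9.52
eef_pos: [0.4511, 0.076, 0.0439]
tcp_rot: [0.022, 1.0, -0.0, -0.001]
contact_force: [0.1, -0.8, 0.2]
opening: 0.285
finger_force: 39.5
```

```bash
python3 - <<'E'
from h import *
st=get_state();w=read_camera("wrist");s=read_camera("side")
w=w[100:400,180:470];s=cv2.resize(s[195:305,250:400],None,fx=300/110,fy=300/110,interpolation=cv2.INTER_CUBIC)
cv2.imwrite("pics/w4.png",np.hstack([w,s])[:,:,::-1])
print(st['time'],st['eef_pos'],st['contact_force'],st['opening'])
E
```

```text
9.5167 [0.45107519 0.07602354 0.04390435] [ 0.07379386 -0.81449593  0.2050434 ] 0.28503344044573425
```

View pics/w4.png

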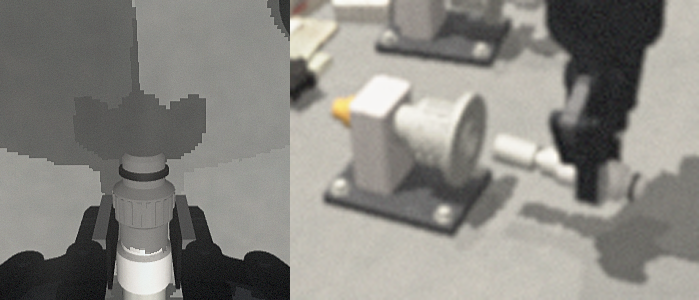

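Side crop: the nipple end is clear of the socket (near (500,148)), the plug held level, and the collar has sprung forward. Carrying it to the tray.

Request:
move_arm([
  [0.1,[0,0,-0.015],[0,0,0]],
  [0.1,[0,0,-0.015],[0,0,0]],
  [0.1,[-0.0024,0.0244,0],[0,0,0]],
  [0.1,[-0.0024,0.0244,0],[0,0,0]],
  [0.1,[-0.0024,0.0244,0],[0,0,0]],
  [0.1,[-0.0024,0.0244,0],[0,0,0]],
  [0.1,[-0.0024,0.0244,0],[0,0,0]],
  [0.1,[-0.0024,0.0244,0],[0,0,0]],
  [0.1,[-0.0024,0.0244,0],[0,0,0]],
  [0.1,[-0.0024,0.0244,0],[0,0,0]],
])

```text
time: 10.45
eef_pos: [0.4804, 0.2714, 0.0743]
tcp_rot: [0.022, 1.0, 0.0, 0.0]
contact_force: [0.3, -0.7, -1.4]
opening: 0.281
finger_force: 39.6
```

Request:
move_arm([
  [0.1,[0,0,0],[0,0,-0.093]],
  [0.1,[0,0,0],[0,0,-0.093]],
  [0.1,[0,0,0],[0,0,-0.093]],
  [0.1,[0,0,0],[0,0,0]],
  [0.1,[0,0,0],[0,0,0]],
  [0.1,[0,0,0.01],[0,0,0]],
  [0.1,[0,0,0.01],[0,0,0]],
  [0.1,[0,0,0],[0,0,0]],
  [0.1,[0,0,0],[0,0,0]],
  [0.1,[0,0,0],[0,0,0]],
])

```text
time: 11.28
eef_pos: [0.4799, 0.27, 0.0538]
tcp_rot: [-0.117, 0.993, -0.0, -0.0]
contact_force: [0.2, 0.2, -0.3]
opening: 0.281
finger_force: 39.7
```

```bash
python3 - <<'E'
from h import *
st=get_state();w=read_camera("wrist")
print(st['time'],st['eef_pos'],st['contact_force'],R.from_quat(st['tcp_rot']).as_matrix()[:,0])
s=read_camera("side");s=cv2.resize(s[270:400,215:375],None,fx=3,fy=3,interpolation=cv2.INTER_CUBIC)
w=w[:390,120:530]
cv2.imwrite("pics/w5.png",np.hstack([w[:, :310],s])[:,:,::-1])
E
```

```text
11.2833 [0.47992885 0.26995344 0.05381614] [ 0.23610923  0.18746968 -0.25568767] [-9.72586262e-01 -2.32540553e-01  9.24398181e-04]
```

View pics/w5.png

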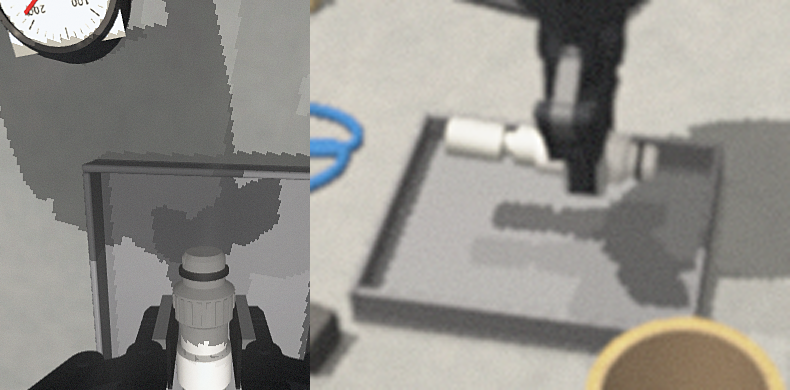

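The plug is parallel to the tray, over its middle and inside the walls: near wall at row ~165 and left wall at column ~95 in the wrist view. Lowering.

Request:
move_arm([
  [0.1,[0,0,0.008],[0,0,0]],
  [0.1,[0,0,0.008],[0,0,0]],
  [0.1,[0,0,0.008],[0,0,0]],
  [0.1,[0,0,0.008],[0,0,0]],
  [0.1,[0,0,0.006],[0,0,0]],
  [0.1,[0,0,0.003],[0,0,0]],
  [0.1,[0,0,0.002],[0,0,0]],
  [0.1,[0,0,0],[0,0,0]],
  [0.1,[0,0,0],[0,0,0]],
  [0.1,[0,0,0],[0,0,0]],
])

```text
time: 12.22
eef_pos: [0.4806, 0.2703, 0.0118]
tcp_rot: [-0.117, 0.993, 0.0, 0.0]
contact_force: [0.9, -0.1, -0.9]
opening: 0.281
finger_force: 39.7
```

Request:
move_arm([
  [0.1,[0,0,0.001],[0,0,0]],
  [0.1,[0,0,0.001],[0,0,0]],
  [0.1,[0,0,0],[0,0,0]],
  [0.1,[0,0,0],[0,0,0]],
  [0.1,[0,0,0],[0,0,0]],
  [0.1,[0,0,0],[0,0,0]],
  [0.1,[0,0,0],[0,0,0]],
  [0.1,[0,0,0],[0,0,0]],
  [0.1,[0,0,0],[0,0,0]],
  [0.1,[0,0,0],[0,0,0]],
])

```text
time: 13.05
eef_pos: [0.4802, 0.2701, 0.0094]
tcp_rot: [-0.117, 0.993, 0.0, 0.0]
contact_force: [-0.7, 0.2, -1.3]
opening: 0.279
finger_force: 39.7
```

Request:
move_arm([
  [0.1,[0,0,0.001],[0,0,0]],
  [0.1,[0,0,0],[0,0,0]],
  [0.1,[0,0,0.001],[0,0,0]],
  [0.1,[0,0,0],[0,0,0]],
  [0.1,[0,0,0],[0,0,0]],
  [0.1,[0,0,0],[0,0,0]],
  [0.1,[0,0,0],[0,0,0]],
  [0.1,[0,0,0],[0,0,0]],
  [0.1,[0,0,0],[0,0,0]],
  [0.1,[0,0,0],[0,0,0]],
])

```text
time: 13.88
eef_pos: [0.4802, 0.2701, 0.0074]
tcp_rot: [-0.117, 0.993, 0.0, 0.0]
contact_force: [0.7, -0.1, -1.8]
opening: 0.284
finger_force: 39.7
```

Request:
move_arm([
  [0.1,[0,0,0.001],[0,0,0]],
  [0.1,[0,0,0],[0,0,0]],
  [0.1,[0,0,0],[0,0,0]],
  [0.1,[0,0,0],[0,0,0]],
  [0.1,[0,0,0],[0,0,0]],
  [0.1,[0,0,0],[0,0,0]],
  [0.1,[0,0,0],[0,0,0]],
  [0.1,[0,0,0],[0,0,0]],
  [0.1,[0,0,0],[0,0,0]],
  [0.1,[0,0,0],[0,0,0]],
])

```text
time: 14.72
eef_pos: [0.4802, 0.2701, 0.0063]
tcp_rot: [-0.117, 0.993, 0.0, 0.0]
contact_force: [-0.2, 0.7, -1.7]
opening: 0.28
finger_force: 39.7
```

Request:
move_arm([
  [0.1,[0,0,0.001],[0,0,0]],
  [0.1,[0,0,0],[0,0,0]],
  [0.1,[0,0,0],[0,0,0]],
  [0.1,[0,0,0],[0,0,0]],
  [0.1,[0,0,0],[0,0,0]],
  [0.1,[0,0,0],[0,0,0]],
  [0.1,[0,0,0],[0,0,0]],
  [0.1,[0,0,0],[0,0,0]],
  [0.1,[0,0,0],[0,0,0]],
  [0.1,[0,0,0],[0,0,0]],
])

```text
time: 15.55
eef_pos: [0.4804, 0.2702, 0.0059]
tcp_rot: [-0.117, 0.993, 0.0, 0.0]
contact_force: [-1.5, -0.3, 4.8]
opening: 0.286
finger_force: 40.3
```

Request:
move_arm([
  [0.1,[0,0,0.001],[0,0,0]],
  [0.1,[0,0,0],[0,0,0]],
  [0.1,[0,0,0],[0,0,0]],
  [0.1,[0,0,0],[0,0,0]],
  [0.1,[0,0,0],[0,0,0]],
  [0.1,[0,0,0],[0,0,0]],
  [0.1,[0,0,0],[0,0,0]],
  [0.1,[0,0,0],[0,0,0]],
  [0.1,[0,0,0],[0,0,0]],
  [0.1,[0,0,0],[0,0,0]],
])

```text
time: 16.38
eef_pos: [0.4806, 0.2702, 0.0057]
tcp_rot: [-0.117, 0.993, -0.0, 0.0]
contact_force: [-2.4, -1.2, 9.6]
opening: 0.282
finger_force: 40.7
```

Touchdown at TCP z ≈ 6 mm with about 10 N. Releasing gently, then lifting clear.

Request:
move_arm([
  [0.1,[0,0,-0.0015],[0,0,0]],
  [0.1,[0,0,0],[0,0,0]],
  [0.28,[0,0,0],[0,0,0]],
  [0.3,[0,0,0],[0,0,0]],
  [0.33,[0,0,0],[0,0,0]],
  [0.37,[0,0,0],[0,0,0]],
  [0.42,[0,0,0],[0,0,0]],
  [0.5,[0,0,0],[0,0,0]],
  [0.55,[0,0,0],[0,0,0]],
  [0.55,[0,0,0],[0,0,0]],
], grip_force=20)

```text
time: 17.22
eef_pos: [0.4801, 0.2701, 0.0057]
tcp_rot: [-0.117, 0.993, -0.0, -0.0]
contact_force: [-0.0, 0.1, 0.2]
opening: 0.55
finger_force: 0.0
```

Request:
move_arm([
  [0.55,[0,0,0],[0,0,0]],
  [0.55,[0,0,-0.005],[0,0,0]],
  [0.55,[0,0,-0.01],[0,0,0]],
  [0.55,[0,0,-0.02],[0,0,0]],
  [0.55,[0,0,-0.02],[0,0,0]],
  [0.55,[0,0,-0.02],[0,0,0]],
  [0.55,[0,0,-0.02],[0,0,0]],
  [0.55,[0,0,-0.02],[0,0,0]],
  [0.55,[0,0,-0.02],[0,0,0]],
  [0.55,[0,0,0],[0,0,0]],
])

```text
time: 18.05
eef_pos: [0.4832, 0.2713, 0.1469]
tcp_rot: [-0.117, 0.993, 0.001, 0.005]
contact_force: [0.5, 0.3, 1.5]
opening: 0.55
finger_force: 0.0
```

```bash
python3 - <<'E'
from h import *
st=get_state();w=read_camera("wrist");s=read_camera("side")
print(st['time'],st['eef_pos'],st['contact_force'])
s=cv2.resize(s[160:400,215:375],None,fx=2,fy=2,interpolation=cv2.INTER_CUBIC)
cv2.imwrite("pics/w6.png",np.hstack([w[:,120:580],s])[:,:,::-1])
E
```

```text
18.05 [0.48318534 0.27126687 0.14693928] [0.46677747 0.34136444 1.46033052]
```

View pics/w6.png

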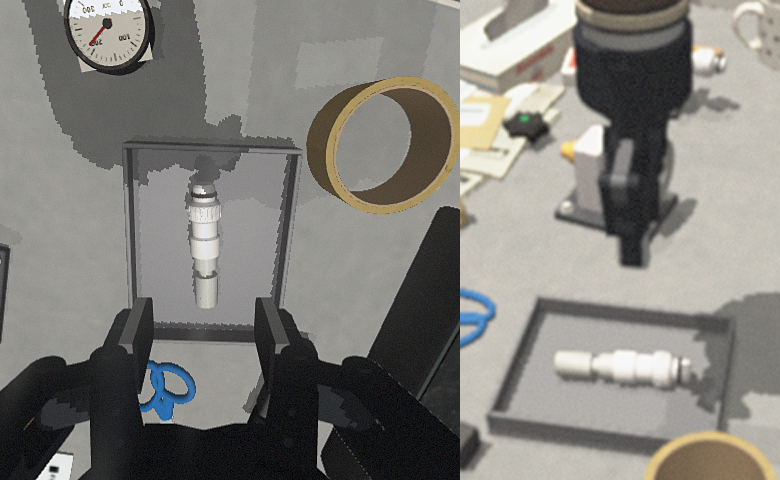

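The plug lies flat in the tray (wrist view rows 180–308, column 204). The gripper is clear of it and plug B is still in its coupler. Handing in.

```bash
python3 -c "
from plant import *
print(sign_off())"
```

```text
the job is handed in; nothing more can be done
None
```

The long slim plug was released by its collar, drawn straight out and laid flat in the grey tray; the short thick plug was left in its coupler, and the job was handed in after about 18 s of the 42 s allowed.

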